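# Open the squeeze-tab tub and lay its cap in the eared rest

## Task

First lift the tea tin that was left standing on the eared cap rest and stand it upright on the round cork mat, letting go of it. Then open the clamped tub: squeeze the two side tabs of its safety cap inward, keep them squeezed while turning the cap anticlockwise (seen from above) about a sixth of a turn, lift the cap off and lay it, right way up, fully down in the rest whose recess has the cap's outline with the two ears. Do not knock over or shift the tall canister, the plain-capped tub or the other tin.

Things in the scene. Friction and masses are not known exactly. Their poses are not given: they have to be found in the camera images.
- tub_shoulder (a point): White round tub, kraft label, 90 mm across, base clamped by a steel ring so that it cannot move; stands left or right. Point: centre of its flat shoulder, 100 mm above the table; z up, axes as the locked cap's. Neck 30 mm across, 40 mm high, lugs at +x and -x. Blocks 8 mm high, 25 to 37 mm from the axis, stand on the shoulder near +y and -y and catch the feet of the cap's tabs.
- cap_mid (a point): Grey safety cap on the clamped tub, 43 mm high, about 70 g, round top 49 mm across, a squeeze tab at its own +y and -y: 64 mm across both outer faces, 54 mm squeezed. Point: its centre, 21.5 mm above its underside and 23.5 mm above the tub's shoulder; z up. It turns easily anticlockwise when unlocked, never clockwise; it lifts free after 0.85 to 1.3 rad (1.05 is right), not before.
- tab_a (a joint): Inward travel (m) of the tab at the cap's +y: 0 sprung out, 0.005 fully in; spring 2.4 N to 8.4 N, so grip with 15 to 30 N. Both tabs must be in by 4 mm to turn. Tab: upright plate 20 mm wide (along x), 4 mm thick, 9 to 40 mm above the cap's underside, with a 12 mm wide foot below. Keep fingertips 10 to 15 mm above the underside: lower they strike the shoulder's blocks or the rest.
- tab_b (a joint): The same for the tab at -y.
- eared_rest_mouth (a point): Round black cap rest, 106 mm across, 14 mm high, fixed; the tin stands on it at the start. Point: centre of its recess at the top face; z up. Recess 8 mm deep, bright floor: a 50 mm round with two ears at its own +y and -y, each 17 mm wide and reaching 34.5 mm from the centre. The cap lies in it with its tabs in the ears, either way round, its underside on the floor.
- round_rest_mouth (a point): The other black rest, same outside, with a plain 50 mm round recess without ears: the safety cap does not fit it. Fixed. The point is the centre of the recess at the top face. The two rests may be either way round.
- tin_mid (a point): Tea tin left standing on the eared rest: upright aluminium cylinder with a kraft label, 66 mm across, 90 mm high, about 180 g. The point is its centre, 45 mm above its underside.
- mat_top (a point): Round cork mat, 110 mm across, 4 mm thick, fixed. The point is the centre of its top.
- canister_mid (a point): Tall steel canister with a green label, 56 mm across, 200 mm high, loose: bystander between the mat and the rests. The point is its centre, 100 mm up.
- plain_tub_mid (a point): Bystander tub, the same white body 90 mm across but with a plain round grey screw cap without tabs, 140 mm high in all, loose. The point is on its axis, 70 mm up.
- spare_tin_mid (a point): Another tea tin just like the first, standing on the table: bystander. The point is its centre, 45 mm up.
There are look-alikes about, which are no part of the job. What is shaped like the part that bears eared_rest_mouth but blue or pink is not meant.

How it is judged:
On the way, in this order (a step that is already met when the one before it is completed fails the run):
1. the tin stands upright on the cork mat, let go (horizontal distance between tin_mid and mat_top below 0.03 m and angle between tin_mid's own z axis and vertical below 0.1 rad and height (world z) of tin_mid between 0.045 and 0.053 m and contact force between the fingers and tin below 0.1 N and linear speed of tin below 0.02 m/s), for 0.1 s.
2. both tabs are squeezed while the cap has been turned on its neck (value of joint each of tab_a, tab_b above 0.003 m and angle between the x axis of cap_mid and the x axis of tub_shoulder, either way round above 0.5 rad and horizontal distance between cap_mid and tub_shoulder below 0.006 m and z of cap_mid in the frame of tub_shoulder below 0.035 m), for 0.05 s.
3. the cap has been lifted clear of the neck (z of cap_mid in the frame of tub_shoulder above 0.06 m), for 0.05 s.
At the end, for the whole second after the job is handed in: The cap lies right way up in the eared rest, fully down (its centre within 5 mm of the recess's axis and less than 16.5 mm above the top face, tilted under 0.08 rad), tabs in the ears, at rest; the tin stands upright on the cork mat with its centre within 30 mm of the mat's centre; nothing is held (horizontal distance between cap_mid and eared_rest_mouth below 0.005 m and z of cap_mid in the frame of eared_rest_mouth between 0.01 and 0.0165 m and angle between cap_mid's own z axis and vertical below 0.08 rad and angle between the y axis of cap_mid and the y axis of eared_rest_mouth, either way round below 0.2 rad and linear speed of each of cap, tin below 0.02 m/s and horizontal distance between tin_mid and mat_top below 0.03 m and angle between tin_mid's own z axis and vertical below 0.1 rad and height (world z) of tin_mid between 0.045 and 0.053 m); the robot touches nothing.
It fails at once if the tall canister was shifted more than 20 mm or tipped (distance of canister_mid from where it was at the start of the episode above 0.02 m or angle between canister_mid's own z axis and vertical above 0.25 rad).
It fails at once if the plain-capped tub was shifted more than 20 mm or tipped (distance of plain_tub_mid from where it was at the start of the episode above 0.02 m or angle between plain_tub_mid's own z axis and vertical above 0.25 rad).
It fails at once if the other tin was shifted more than 20 mm or tipped (distance of spare_tin_mid from where it was at the start of the episode above 0.02 m or angle between spare_tin_mid's own z axis and vertical above 0.25 rad).
It fails at once if the tin was knocked over (angle between tin_mid's own z axis and vertical above 0.8 rad).
It also fails if it takes over 69 s, if anything falls off the work surface, if the arm or the gripper's body presses on something with over 40 N, if the wrist force passes 120 N, or if a joint passes its speed limit or range.

## Robot

A 6-joint arm with a two-finger parallel gripper is mounted at the origin on the work surface. World frame = base frame: x ahead of the robot, y to its left, z up, the work surface at z = 0. Lengths are in m, angles in rad, forces in N, time in s.
With the tool pointing down it reaches from about 0.3 to 0.75 m from the base axis. Payload 8.5 kg.
Tool frame: the origin (TCP) lies at the very end of the fingers, on their centre line; the grasp point (between the pads) lies 19 mm behind it; z points along the fingers, y is the line along which they close (so a half turn about z gives the same grasp; the last joint's range is limited). The gripper opens to 85 mm and grips with 20 to 120 N. Pads are 22 mm wide; open, the fingers measure 114 mm over their backs; the gripper's body (76 mm by 85 mm) begins 54 mm behind the grasp point. The pads swing forward as they close: fully open they stand 13 mm farther back than shut.
Start: joints at [-1.449, 0.381, 1.297, -0, 1.464, -0.215], TCP at [0.182, -0.519, 0.231] pointing down, gripper open.
Joint ranges: [-3.11, 3.11], [-0.89, 2.33], [0.22, 2.48], [-1.42, 4.56], [0.17, 2.85], [-2.88, 2.88]. Speed limits (rad/s): [2.39, 2.39, 3.14, 3.14, 3.14, 3.14].

## Interface

Orientations are given as a unit quaternion [w, x, y, z].
In Python, from rig import bot, eyes gives the robot as it stands.
- The arm moves only by the tool move_arm, never from a script. Its argument "motion" is text: rows parted by semicolons, each of 5 numbers parted by spaces: the closure in counts, from 0 (fully open) to 255 (shut), then the shift along the tool's x, y, z in mm, then the turn about the tool's z in degrees. A call has 1 to 20 rows; each row shifts and turns the commanded pose from where the row before left it, along the tool's axes as they then stand; what a row does not reach is not made up. A row lasts 1/10 s, in which the tool goes at most 50 mm and 8.59 degrees, less where a joint would pass 70% of its speed; a pose out of reach is approached as far as the arm can. A call is refused whole if a number of a shift passes 50 or a number of a turn 8.59, either way. A call with a gripper value outside its range is refused whole. The fingers move at their own pace and stop on an object; "force" is the grip in N (left out, the last holds). Time passes only in rows, so rows that do not move let the fingers close. It gives the time, the measured TCP pose, the force, the opening and the grip force at its end, in the units of the state.
- bot.get_state(): the state, without advancing time (a new reading comes with each control period).
- eyes.snapshot(name): name is "side" or "top"; returns the picture (420x560x3 uint8, red, green, blue); there is no depth.
- eyes.calibration(name): a dict with "mtx" (3x3 intrinsics, pixels), "dist" ([k1, k2, p1, p2, k3] as OpenCV has them; the pictures are not rectified), "cam_to_world" (4x4, takes a point from camera to world coordinates). Camera axes: x right, y up, looking along -z (the intrinsics and any distortion apply to the point x, -y, -z); pixel columns grow to the right and rows downward; lengths in m; the calibration is good to about 2 mm. A picture is of the moment at which its call begins. calibration takes no time and is no camera call.
- bot.job_done(): hands the job in; it is judged then, once.
The state is a dict: "time_s": time; "joints": joint angles; "dq": joint speeds; "effort": joint torques, N m; "tcp_pos": TCP position; "orientation": TCP orientation; "wrist_force": force on the tool from outside, world axes, zero at the start; "moment": the same for the moment, N m; "grip_width": finger opening in m; "finger_force": force on a finger pad.
Only numpy, scipy, OpenCV 4.12 (cv2) and the standard library are available. Lean on these libraries where they do the work, as an engineer would, in place of code of your own. Each camera call takes 0.05 s, during which the arm holds its last target. There are 200 camera calls.

## Working session

There is one attempt and no reset: what is moved stays moved. The work goes in short steps, Python scripts to look and compute and a tool call to move; the robot and the scene stay as the last step left them, time stands still between calls to the robot, and variables do not carry over. Pictures are saved under pics/ and viewed, at most 10 in all, crops included, and the job is handed in when it is done.

Besides the shell and the picture viewer there is one more tool, called by a JSON object that holds its "method" and its "body". move_arm: Moves the arm, as the interface text tells. Its arguments: {"type":"object","properties":{"motion":{"type":"string"},"force":{"type":"number"}},"required":["motion"]}

```bash
mkdir -p pics; cat > h.py <<'E'
import numpy as np, cv2
from rig import bot, eyes
def ray(name,uv):
    c=eyes.calibration(name);K=np.array(c["mtx"]);d=np.array(c["dist"]);T=np.array(c["cam_to_world"])
    p=cv2.undistortPoints(np.array(uv,float).reshape(-1,1,2),K,d).reshape(-1,2)
    v=np.c_[p[:,0],-p[:,1],-np.ones(len(p))]@T[:3,:3].T
    return T[:3,3],v
def onz(name,uv,z):
    o,v=ray(name,uv); return o+v*((z-o[2])/v[:,2])[:,None]
def proj(name,P):
    c=eyes.calibration(name);K=np.array(c["mtx"]);d=np.array(c["dist"]);T=np.array(c["cam_to_world"])
    q=(np.array(P,float).reshape(-1,3)-T[:3,3])@T[:3,:3]
    return cv2.projectPoints(q*[1,-1,-1],np.zeros(3),np.zeros(3),K,d)[0].reshape(-1,2)
def snap(name,f):
    im=np.array(eyes.snapshot(name));cv2.imwrite(f"pics/{f}.png",im[:,:,::-1]);return im
E
python3 - <<'E'
from h import *
for n in("top","side"):
    snap(n,n+"0");c=eyes.calibration(n);print(n,np.round(c["mtx"],1).tolist(),c["dist"],np.round(c["cam_to_world"],3).tolist())
s=bot.get_state();print(s["tcp_pos"],s["orientation"],s["grip_width"])
E
```

```text
top [[391.1, 0.0, 276.7], [0.0, 391.1, 200.6], [0.0, 0.0, 1.0]] [-0.03909376  0.          0.          0.          0.        ] [[-0.019, 0.998, -0.067, 0.434], [-1.0, -0.02, -0.016, 0.001], [-0.018, 0.067, 0.998, 0.918], [0.0, 0.0, 0.0, 1.0]]
side [[391.4, 0.0, 284.1], [0.0, 391.4, 211.3], [0.0, 0.0, 1.0]] [-0.00121872  0.          0.          0.          0.        ] [[-0.986, 0.112, -0.125, 0.346], [-0.168, -0.644, 0.746, 0.768], [0.003, 0.757, 0.654, 0.791], [0.0, 0.0, 0.0, 1.0]]
[ 0.18172225 -0.51881412  0.23077008] [-6.71784626e-04  9.85852339e-01  1.67614773e-01  4.82490222e-05] 0.08546756255841068
```

View pics/top0.png

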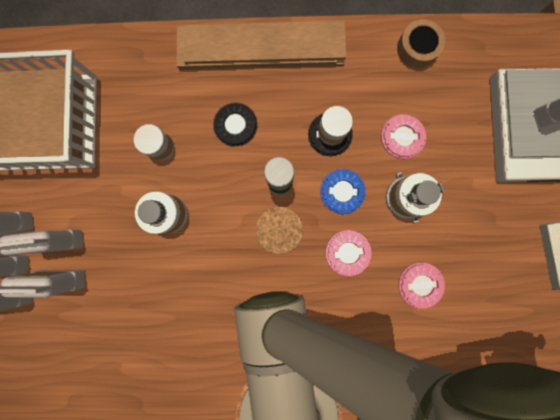

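View pics/side0.png

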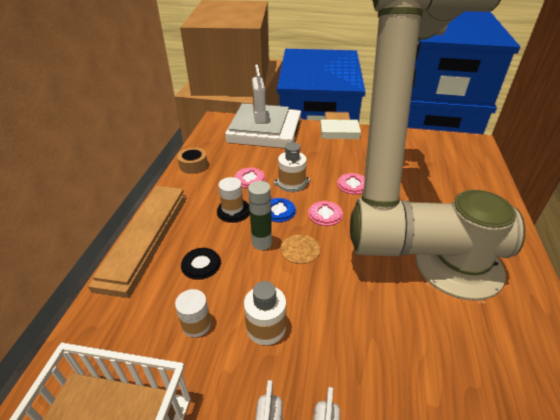

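The top view shows these candidates:
- **Tins:** one on the black rest at (337,122), the spare on the table at (151,140).
- **Rests:** black under the tin at (331,133), black with a plain round recess at (235,124), plus blue (343,191) and pink (404,136), (349,253), (422,286) decoys.
- **Tubs:** a ringed one at (417,196) and a plain one at (157,213).
- **Mat and canister:** mat at (279,230), canister at (279,175).

I choose the tin at (337,122), its rest, and the ringed tub. Next I check that choice in close crops.

```bash
python3 - <<'E'
from h import *
t=cv2.imread("pics/top0.png");s=cv2.imread("pics/side0.png")
a=cv2.resize(t[85:225,300:450],(600,560),interpolation=cv2.INTER_CUBIC)
b=cv2.resize(s[130:230,205:315][:,:],(200*1,182),interpolation=cv2.INTER_CUBIC)
c=np.zeros((560,800,3),np.uint8);c[:,:600]=a;c[:182,600:]=b
d=cv2.resize(t[180:240,130:190],(200,200),interpolation=cv2.INTER_CUBIC);c[200:400,600:]=d
cv2.imwrite("pics/crop0.png",c)
hsv=cv2.cvtColor(t,cv2.COLOR_BGR2HSV)
def ell(m,box):
    x0,y0,x1,y1=box;k=np.zeros(m.shape,np.uint8);k[y0:y1,x0:x1]=m[y0:y1,x0:x1]*255
    cs,_=cv2.findContours(k,cv2.RETR_EXTERNAL,cv2.CHAIN_APPROX_NONE);q=max(cs,key=cv2.contourArea)
    return cv2.fitEllipse(cv2.convexHull(q)),cv2.contourArea(q)
white=((hsv[...,1]<60)&(hsv[...,2]>140))
for n,box,z in(("tin",(310,95,365,150),.096),("spare",(130,115,175,165),.09),("round floor",(215,105,255,145),.006)):
    e,A=ell(white,box);print(n,e,onz("top",[e[0]],z).round(4))
dark=(hsv[...,2]<60)
for n,box,z in(("round rest",(205,95,265,155),.014),("eared",(300,100,360,160),.014)):
    e,A=ell(dark,box);print(n,e,onz("top",[e[0]],z).round(4))
print("canister rough",onz("top",[[279,168]],.2),"tub rough",onz("top",[[427,192]],.145),onz("top",[[419,194]],.10),"plain",onz("top",[[150,210]],.14))
print("mat",onz("top",[[279,230]],.004))
E
```

```text
tin ((336.53619384765625, 120.9510269165039), (30.18120002746582, 30.752281188964844), 104.45506286621094) [[ 0.6576 -0.1161  0.096 ]]
spare ((148.23756408691406, 138.8178253173828), (28.590932846069336, 29.618267059326172), 47.293949127197266) [[0.63   0.2912 0.09  ]]
round floor ((234.66534423828125, 123.60504913330078), (19.564210891723633, 20.443769454956055), 65.70897674560547) [[0.6813 0.1129 0.006 ]]
round rest ((235.0597381591797, 124.33152770996094), (41.68959045410156, 42.00825881958008), 68.82002258300781) [[0.6773 0.111  0.014 ]]
eared ((329.8607482910156, 134.072998046875), (42.164794921875, 42.81735610961914), 100.4378433227539) [[ 0.6489 -0.1112  0.014 ]]
canister rough [[0.54307441 0.00783218 0.2       ]] tub rough [[ 0.49755956 -0.28416013  0.145     ]] [[ 0.49736816 -0.2837441   0.1       ]] plain [[0.47285015 0.26933851 0.14      ]]
mat [[0.42711071 0.01234749 0.004     ]]
```

View pics/crop0.png

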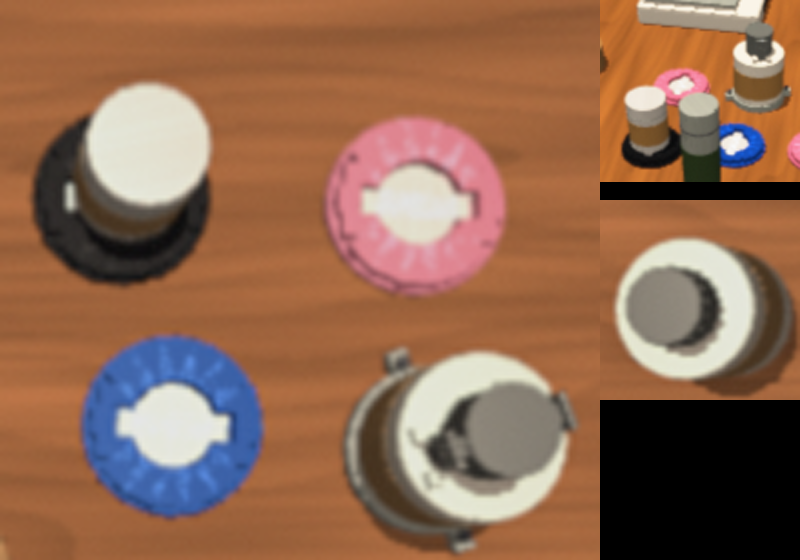

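The crop confirms it. The white ear beside the tin at px (317,134) marks the black eared rest, and the ringed tub's cap at (428,192) has a tab near (411,198). The other tub's cap is plain. Next I refine the numbers.

```bash
python3 - <<'E'
from h import *
t=cv2.imread("pics/top0.png");s=cv2.imread("pics/side0.png")
hsv=cv2.cvtColor(t,cv2.COLOR_BGR2HSV)
def ell(m,box):
    x0,y0,x1,y1=box;k=np.zeros(m.shape,np.uint8);k[y0:y1,x0:x1]=m[y0:y1,x0:x1]*255
    cs,_=cv2.findContours(k,cv2.RETR_EXTERNAL,cv2.CHAIN_APPROX_NONE);q=max(cs,key=cv2.contourArea)
    return cv2.fitEllipse(cv2.convexHull(q))
white=((hsv[...,1]<60)&(hsv[...,2]>140))
e=ell(white,(310,95,365,150));print("tin",onz("top",[e[0]],.104))
e=ell(white,(395,165,450,225));print("shoulder",e,onz("top",[e[0]],.10))
cap=((hsv[...,1]<50)&(hsv[...,2]>85)&(hsv[...,2]<=140))
e=ell(cap,(410,175,445,210));print("cap top",e,onz("top",[e[0]],.145))
cork=(hsv[...,0]>10)&(hsv[...,2]>110)
print("mat px hsv",hsv[230,279],hsv[260,279],hsv[230,330])
print("ear side px (317.5,134)",onz("top",[[317.5,134]],.006))
print(proj("top",[[.427,.012,.004]]))
a=cv2.resize(t[165:225,385:455],(560,480),interpolation=cv2.INTER_CUBIC)
b=cv2.resize(s[135:195,265:320],(240,262),interpolation=cv2.INTER_CUBIC)
c=np.zeros((480,800,3),np.uint8);c[:,:560]=a;c[:262,560:]=b;cv2.imwrite("pics/crop1.png",c)
E
```

```text
tin [[ 0.65545894 -0.11491805  0.104     ]]
shoulder ((419.5812072753906, 193.92291259765625), (41.365299224853516, 42.572147369384766), 140.09860229492188) [[ 0.49750616 -0.28497477  0.1       ]]
cap top ((424.93646240234375, 193.00372314453125), (22.88277816772461, 35.21253967285156), 71.52490234375) [[ 0.49564454 -0.27996031  0.145     ]]
mat px hsv [ 14 136 165] [ 12 161 165] [ 12 157 167]
ear side px (317.5,134) [[ 0.65162237 -0.08300303  0.006     ]]
[[279.14991841 230.04481428]]
```

View pics/crop1.png

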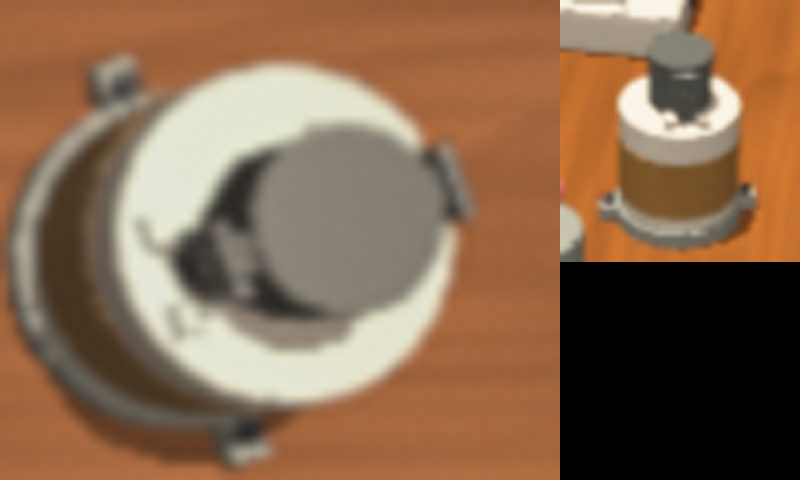

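{"method": "move_arm", "body": {"motion": "0 50 0 0 0;0 50 0 0 0;0 50 0 0 0;0 50 0 0 0;0 50 0 0 0;0 50 0 0 0;0 50 0 0 0;0 50 0 0 0;0 50 0 0 0;0 50 0 0 0;0 50 0 0 0;0 0 -50 0 0;0 0 -50 0 0;0 0 -50 0 0;0 0 -50 0 0;0 0 -25 0 0;0 0 0 0 0"}}

```text
time_s: 1.8
tcp_pos: [0.6257, -0.1216, 0.2319]
orientation: [-0.0, 0.986, 0.169, -0.0]
wrist_force: [-0.1, -1.1, 1.5]
grip_width: 0.0854
finger_force: 0.0
```

```bash
python3 - <<'E'
from h import *
f=lambda u,v:[385+u/8-.44,165+v/8-.44]
c=onz("top",[f(347,218)],.145)[0];print("cap",c)
sh=onz("top",[f(286,234)],.10)[0];print("sh",sh)
for n,u,v,z in(("foot",203,265,.105),("hookA",150,235,.108),("hookB",185,322,.108),("hookmid",168,279,.108),("plate top mid",232,255,.14),("foot out",180,265,.106)):
    p=onz("top",[f(u,v)],z)[0];
    for r in(c,sh):
        d=p-r;print(n,d[:2].round(4),np.hypot(*d[:2]).round(4),np.degrees(np.arctan2(d[1],d[0])).round(1))
E
```

```text
cap [ 0.49790095 -0.28604021  0.145     ]
sh [ 0.49771339 -0.28651962  0.1       ]
foot [-0.0082  0.0233] 0.0247 109.5
foot [-0.0081  0.0238] 0.0251 108.7
hookA [-0.0004  0.0378] 0.0378 90.6
hookA [-0.0002  0.0382] 0.0382 90.3
hookB [-0.0231  0.0296] 0.0376 128.0
hookB [-0.023   0.0301] 0.0378 127.4
hookmid [-0.0119  0.0335] 0.0356 109.5
hookmid [-0.0117  0.034 ] 0.036 109.0
plate top mid [-0.0083  0.0273] 0.0286 106.8
plate top mid [-0.0081  0.0278] 0.029 106.2
foot out [-0.0082  0.0296] 0.0307 105.4
foot out [-0.008   0.0301] 0.0312 104.9
```

{"method": "move_arm", "body": {"motion": "0 30 3 50 0;0 0 0 50 0;0 0 0 50 0;0 0 0 15 0;0 0 0 0 0"}}

```text
time_s: 2.3
tcp_pos: [0.6504, -0.1195, 0.0699]
orientation: [-0.002, 0.986, 0.167, -0.003]
wrist_force: [-0.3, 0.8, 0.5]
grip_width: 0.0852
finger_force: 0.0
```

{"method": "move_arm", "body": {"motion": "0 5 -2.5 12 0;0 0 0 12 0;0 0 0 0 0;120 0 0 0 0;120 0 0 0 0;120 0 0 0 0;120 0 0 0 0;120 0 0 0 0", "force": 40}}

```text
time_s: 3.1
tcp_pos: [0.6559, -0.115, 0.0504]
orientation: [0.0, 0.986, 0.168, 0.001]
wrist_force: [-0.6, 0.2, 5.9]
grip_width: 0.065
finger_force: 44.6
```

{"method": "move_arm", "body": {"motion": "120 0 0 -20 0;120 0 0 -35 0;120 -20 -7 0 0;120 -40 -14 0 0;120 -40 -14 0 0;120 -40 -14 0 0;120 -40 -14 0 0;120 -36 -12 0 0;120 8 -20 0 0;120 13 -40 0 0;120 13 -40 0 0;120 8 -20 0 0;120 0 0 0 0;120 0 0 0 0;120 0 0 0 0"}}

```text
time_s: 4.6
tcp_pos: [0.4269, 0.011, 0.1044]
orientation: [0.0, 0.986, 0.167, -0.0]
wrist_force: [-0.3, 0.2, -0.5]
grip_width: 0.0656
finger_force: 45.2
```

```bash
python3 - <<'E'
from h import *
s=bot.get_state();print(s["tcp_pos"],s["joints"])
a=snap("top","top1");b=snap("side","side1")
print(proj("top",[[.427,.012,.004]]),proj("side",[[.427,.012,.004]]))
c=np.zeros((480,800,3),np.uint8)
c[:,:400]=cv2.resize(b[170:290,240:340],(400,480))[:,:,::-1]
c[:,400:]=cv2.resize(a[85:205,285:385],(400,480),interpolation=cv2.INTER_CUBIC)[:,:,::-1]
cv2.imwrite("pics/crop2.png",c)
E
```

```text
[0.42689555 0.01097551 0.10443233] [-2.52923744e-01  3.25903529e-01  1.81897735e+00 -2.27303578e-04
  9.96791544e-01  9.81912302e-01]
[[279.14991841 230.04481428]] [[300.1441196  247.27925692]]
```

View pics/crop2.png

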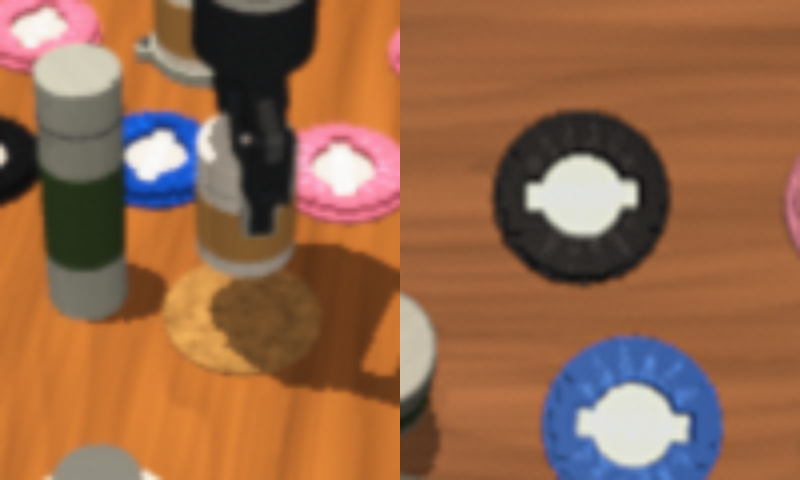

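The eared rest is now uncovered, with its ears running across the image. The tin hangs upright over the mat, so I lower it.

{"method": "move_arm", "body": {"motion": "120 0 0 30 0;120 0 0 23 0;120 0 0 6 0;120 0 0 3 0;120 0 0 0 0;120 0 0 0 0"}}

```text
time_s: 5.3
tcp_pos: [0.4273, 0.0114, 0.0433]
orientation: [0.0, 0.986, 0.167, 0.001]
wrist_force: [0.8, -0.2, -1.0]
grip_width: 0.065
finger_force: 45.2
```

```bash
python3 - <<'E'
from h import *
t=cv2.imread("pics/top1.png");hsv=cv2.cvtColor(t,cv2.COLOR_BGR2HSV)
k=((hsv[...,1]<60)&(hsv[...,2]>140)).astype(np.uint8)*255
m=np.zeros_like(k);m[110:160,300:360]=k[110:160,300:360]
cs,_=cv2.findContours(m,cv2.RETR_EXTERNAL,cv2.CHAIN_APPROX_NONE);q=max(cs,key=cv2.contourArea)
M=cv2.moments(q);r=cv2.minAreaRect(q);pts=q.reshape(-1,2)
W=onz("top",pts,.006);c=onz("top",[[M["m10"]/M["m00"],M["m01"]/M["m00"]]],.006)[0]
print("floor",c,r,"rect",onz("top",[r[0]],.006))
ys,xs=np.nonzero(m);P=onz("top",np.c_[xs,ys],.006)[:,:2];w,V=np.linalg.eigh(np.cov(P.T));d=V[:,1];print("mean",P.mean(0),"axis deg",np.degrees(np.arctan2(d[1],d[0])))
pr=(P-P.mean(0))@d;print(pr.min(),pr.max())
dk=((hsv[...,2]<70)).astype(np.uint8)*255;m=np.zeros_like(dk);m[100:162,300:365]=dk[100:162,300:365]
cs,_=cv2.findContours(m,cv2.RETR_EXTERNAL,cv2.CHAIN_APPROX_NONE);q=max(cs,key=cv2.contourArea);e=cv2.fitEllipse(cv2.convexHull(q));print("rest",e,onz("top",[e[0]],.014),onz("top",[e[0]],.009))
P1=P-P.mean(0);far=P1[np.abs(pr)>.0275];s=np.sign(far@d);a=far[s>0].mean(0)-far[s<0].mean(0);print("ear deg",np.degrees(np.arctan2(a[1],a[0])))
E
```

```text
floor [ 0.65204004 -0.11257903  0.006     ] ((329.9999694824219, 133.5), (24.063261032104492, 19.645851135253906), 35.53767395019531) rect [[ 0.65219423 -0.11255319  0.006     ]]
mean [ 0.65203563 -0.1126    ] axis deg 90.54448665318355
-0.030894028654802928 0.03095484466041534
rest ((329.7862243652344, 134.10910034179688), (42.477821350097656, 43.195091247558594), 89.97278594970703) [[ 0.64884388 -0.11101005  0.014     ]] [[ 0.65003054 -0.11163206  0.009     ]]
ear deg 90.05057643815077
```

{"method": "move_arm", "body": {"motion": "120 0 0 1.5 0;120 0 0 0 0;120 0 0 0 0"}}

```text
time_s: 5.6
tcp_pos: [0.4269, 0.0117, 0.0412]
orientation: [0.0, 0.986, 0.168, 0.0]
wrist_force: [-0.3, 0.3, -1.4]
grip_width: 0.0655
finger_force: 45.2
```

{"method": "move_arm", "body": {"motion": "120 0 0 1 0;120 0 0 0 0;120 0 0 1 0;120 0 0 0 0;120 0 0 0 0"}}

```text
time_s: 6.1
tcp_pos: [0.427, 0.0117, 0.0403]
orientation: [0.0, 0.986, 0.168, 0.001]
wrist_force: [-5.3, 0.8, 21.9]
grip_width: 0.0651
finger_force: 47.2
```

{"method": "move_arm", "body": {"motion": "120 0 0 -0.8 0;120 0 0 0 0;0 0 0 0 0;0 0 0 0 0;0 0 0 0 0;0 0 0 0 0;0 0 0 0 0;0 0 0 -10 0;0 0 0 -40 0;0 0 0 -50 0;0 0 0 -50 0;0 0 0 0 0"}}

```text
time_s: 7.3
tcp_pos: [0.4291, 0.0112, 0.1953]
orientation: [0.002, 0.986, 0.168, 0.005]
wrist_force: [0.7, -0.2, -1.3]
grip_width: 0.0853
finger_force: 0.0
```

```bash
python3 - <<'E'
from h import *
b=snap("side","side2");s=bot.get_state();print(s["tcp_pos"],s["joints"].round(3) if hasattr(s["joints"],"round") else s["joints"])
cv2.imwrite("pics/crop3.png",cv2.resize(b[130:290,190:390],(800,600))[:,:,::-1])
E
```

```text
[0.42785777 0.01142789 0.19227055] [-0.251  0.203  1.682  0.     1.25   0.983]
```

View pics/crop3.png

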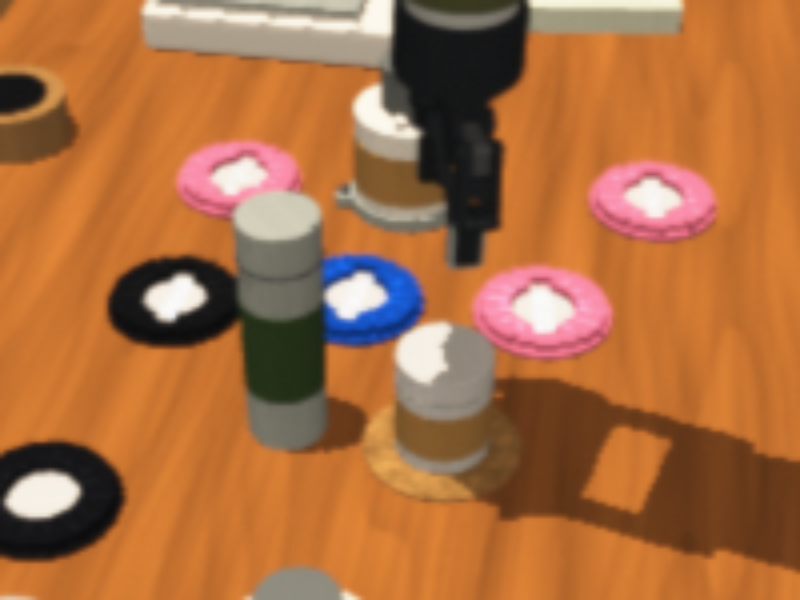

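The tin stands upright on the mat and is released. Next is the cap. The tool's closing line is already at 109°, which matches the tab axis of about 108°.

{"method": "move_arm", "body": {"motion": "0 -4.5 43.5 0 0;0 -4.5 43.5 0 0;0 -4.5 43.5 0 0;0 -4.5 43.5 0 0;0 -4.5 43.5 0 0;0 -4.5 43.5 0 0;0 -4.4 43.2 0 0;0 0 0 0 0;0 0 0 0 0;0 0 0 0 0"}}

```text
time_s: 8.35
tcp_pos: [0.4973, -0.2847, 0.1889]
orientation: [-0.001, 0.986, 0.168, -0.001]
wrist_force: [0.3, 0.4, 0.8]
grip_width: 0.0852
finger_force: 0.0
```

```bash
python3 - <<'E'
from h import *
a=snap("top","top4");b=snap("side","side4");s=bot.get_state();print(s["tcp_pos"],s["wrist_force"])
c=np.zeros((480,800,3),np.uint8)
c[:,:480]=cv2.resize(b[110:200,245:335],(480,480),interpolation=cv2.INTER_CUBIC)[:,:,::-1]
c[:320,480:]=cv2.resize(a[160:230,390:460],(320,320),interpolation=cv2.INTER_CUBIC)[:,:,::-1]
cv2.imwrite("pics/crop4.png",c)
E
```

```text
[ 0.49758366 -0.28461014  0.1896427 ] [-0.18016583 -0.00600025 -0.20881195]
```

View pics/crop4.png

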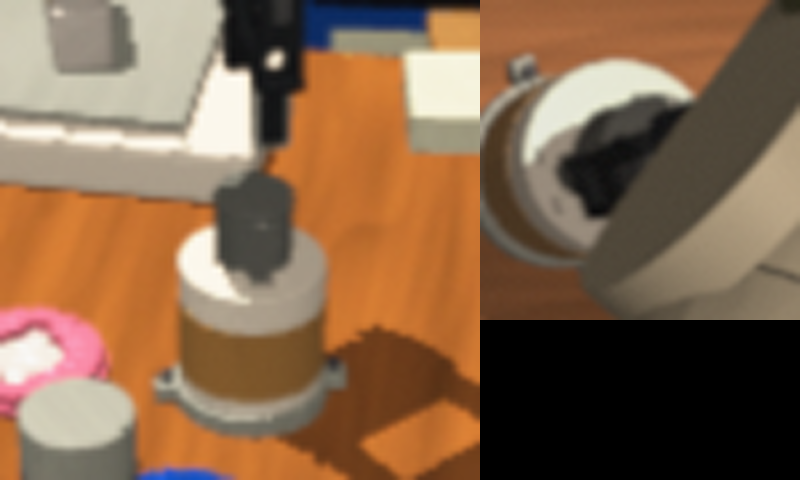

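The gripper is over the cap and aligned with the tabs. I go down, then close.

{"method": "move_arm", "body": {"motion": "0 0 1.6 30 0;0 0 0 30 0;0 0 0 12 0;0 0 0 5 0;0 0 0 0 0;0 0 0 0 0;160 0 0 0 0;160 0 0 0 0;160 0 0 0 0;160 0 0 0 0;160 0 0 0 0", "force": 25}}

```text
time_s: 9.55
tcp_pos: [0.4986, -0.2875, 0.1144]
orientation: [0.001, 0.986, 0.168, 0.001]
wrist_force: [-1.6, 2.3, 8.8]
grip_width: 0.0527
finger_force: 25.9
```

{"method": "move_arm", "body": {"motion": "160 0 0 0 -3;160 0 0 0 -5;160 0 0 0 -5;160 0 0 0 -5;160 0 0 0 -5;160 0 0 0 -5;160 0 0 0 -5;160 0 0 0 -5;160 0 0 0 -5;160 0 0 0 -5;160 0 0 0 -5;160 0 0 0 -4;160 0 0 0 -3;160 0 0 0 0;160 0 0 0 0"}}

```text
time_s: 11.05
tcp_pos: [0.4987, -0.2876, 0.1144]
orientation: [0.001, 0.77, 0.638, 0.0]
wrist_force: [-0.4, 1.2, 8.9]
grip_width: 0.0529
finger_force: 25.8
```

{"method": "move_arm", "body": {"motion": "160 0 0 -5 0;160 0 0 -5 0;160 0 0 -10 0;160 0 0 -10 0;160 0 0 -20 0;160 0 0 -20 0;160 0 0 -20 0;160 0 0 0 0;160 0 0 0 0"}}

```text
time_s: 11.95
tcp_pos: [0.4982, -0.2872, 0.2028]
orientation: [0.0, 0.77, 0.638, 0.0]
wrist_force: [-0.4, -0.1, -0.6]
grip_width: 0.0523
finger_force: 27.1
```

```bash
python3 - <<'E'
from h import *
a=snap("top","top5");b=snap("side","side5");s=bot.get_state();print(s["tcp_pos"],s["joints"].round(2),s["grip_width"])
c=np.zeros((480,800,3),np.uint8)
c[:,:480]=cv2.resize(b[80:200,235:355],(480,480),interpolation=cv2.INTER_CUBIC)[:,:,::-1]
c[:320,480:]=cv2.resize(a[160:230,390:460],(320,320),interpolation=cv2.INTER_CUBIC)[:,:,::-1]
cv2.imwrite("pics/crop5.png",c)
E
```

```text
[ 0.49789039 -0.28707184  0.20184939] [-0.73  0.45  1.28  0.    1.42 -0.54] 0.052565132210902324
```

View pics/crop5.png

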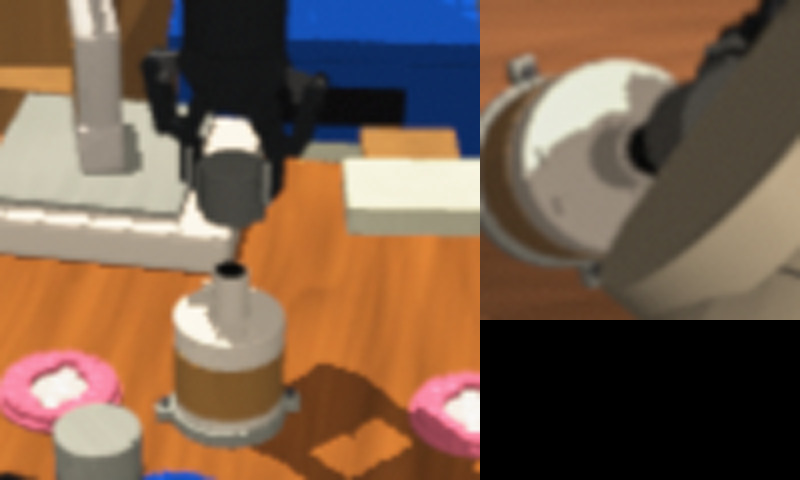

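The cap is off the neck and held straight. I turn back by 79° so the tabs lie along y, then carry it over the eared rest.

{"method": "move_arm", "body": {"motion": "160 0 0 0 7.9;160 0 0 0 7.9;160 0 0 0 7.9;160 0 0 0 7.9;160 0 0 0 7.9;160 0 0 0 7.9;160 0 0 0 7.9;160 0 0 0 7.9;160 0 0 0 7.9;160 0 0 0 7.9;160 20 -20 0 0;160 35 -42 0 0;160 38 -42 0 0;160 35 -42 0 0;160 24 -28 0 0;160 0 0 30 0;160 0 0 30 0;160 0 0 30 0;160 0 0 30 0;160 0 0 0 0"}}

```text
time_s: 14.05
tcp_pos: [0.6365, -0.1238, 0.0778]
orientation: [-0.002, 1.0, 0.003, -0.005]
wrist_force: [-0.8, 0.7, -1.3]
grip_width: 0.0523
finger_force: 27.1
```

{"method": "move_arm", "body": {"motion": "160 0 0 20 0;160 0 0 0 0;160 0 0 0 0"}}

```text
time_s: 14.35
tcp_pos: [0.6393, -0.1248, 0.0638]
orientation: [0.0, 1.0, 0.003, 0.0]
wrist_force: [-0.3, 0.6, -0.2]
grip_width: 0.0523
finger_force: 27.1
```

```bash
python3 - <<'E'
from h import *
a=snap("top","top6");b=snap("side","side6")
S=[bot.get_state()];print(S[0]["tcp_pos"],S[0]["orientation"],S[0]["wrist_force"])
u=proj("side",[[.6505,-.112,.014]])[0].astype(int);v=proj("top",[[.6505,-.112,.014]])[0].astype(int);print(u,v)
c=np.zeros((480,800,3),np.uint8)
c[:,:480]=cv2.resize(b[u[1]-45:u[1]+15,u[0]-30:u[0]+30],(480,480),interpolation=cv2.INTER_CUBIC)[:,:,::-1]
c[:320,480:]=cv2.resize(a[v[1]-30:v[1]+30,v[0]-30:v[0]+30],(320,320),interpolation=cv2.INTER_CUBIC)[:,:,::-1]
cv2.imwrite("pics/crop6.png",c)
E
```

```text
[ 0.63954671 -0.12493017  0.06435132] [3.86102532e-04 9.99995997e-01 2.61735812e-03 1.00278034e-03] [ 0.89485857 -0.31032479 -0.7649562 ]
[233 207] [330 133]
```

View pics/crop6.png

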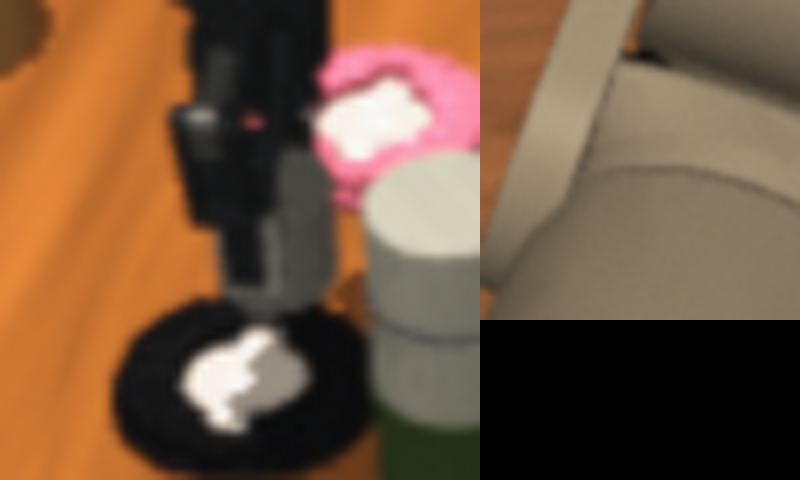

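Part of the shift was not reached, so I correct it and go lower.

{"method": "move_arm", "body": {"motion": "160 6 -6 0 0;160 5.3 -6.4 0 0;160 0 0 20 0;160 0 0 10 0;160 0 0 0 0;160 0 0 0 0;160 0 0 0 0"}}

```text
time_s: 15.15
tcp_pos: [0.6506, -0.1124, 0.0336]
orientation: [0.0, 1.0, 0.003, 0.001]
wrist_force: [0.3, 0.5, -0.5]
grip_width: 0.0523
finger_force: 27.1
```

```bash
python3 - <<'E'
from h import *
b=snap("side","side7")
s=bot.get_state();print(s["tcp_pos"],s["orientation"],s["wrist_force"])
cv2.imwrite("pics/crop7.png",cv2.resize(b[170:230,205:265],(600,600),interpolation=cv2.INTER_CUBIC)[:,:,::-1])
off=np.array([205,170])
for n,P in(("cap axis bottom z.020",[.6505,-.112,.020]),("rest",[.6505,-.112,.014])):
    print(n,((proj("side",[P])[0]-off+.5)*10).round(0))
th=np.linspace(0,2*np.pi,120)
ring=lambda r,z:((proj("side",np.c_[.6505+r*np.cos(th),-.112+r*np.sin(th),z+0*th])-off+.5)*10)
for n,r,z in(("cap top r24.5",.0245,.063),("cap bottom",.0245,.020),("rest top",.053,.014)):
    R=ring(r,z);print(n,R.min(0).round(),R.max(0).round())
E
```

```text
[ 0.65058042 -0.11241697  0.03362702] [2.25065519e-04 9.99996563e-01 2.53702700e-03 6.22580401e-04] [ 0.46266195 -1.43902332 -0.69083993]
cap axis bottom z.020 [291. 363.]
rest [292. 378.]
cap top r24.5 [196. 202.] [361. 304.]
cap bottom [210. 312.] [371. 415.]
rest top [118. 270.] [465. 493.]
```

View pics/crop7.png

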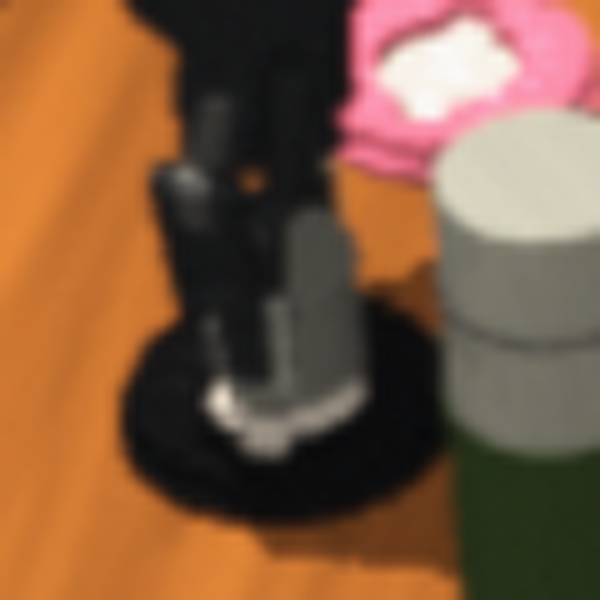

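The cap sits just above the recess, centred by eye, with bright floor showing evenly around its near edge at crop (285,410). I lower it while watching the force.

{"method": "move_arm", "body": {"motion": "160 0 0 4 0;160 0 0 2 0;160 0 0 1 0;160 0 0 1 0;160 0 0 1 0;160 0 0 0 0"}}

```text
time_s: 15.8
tcp_pos: [0.6501, -0.1122, 0.0237]
orientation: [-0.0, 1.0, 0.003, -0.0]
wrist_force: [0.2, 0.4, 0.5]
grip_width: 0.0522
finger_force: 27.1
```

{"method": "move_arm", "body": {"motion": "160 0 0 1 0;160 0 0 1 0;160 0 0 1 0;160 0 0 0 0;160 0 0 0 0"}}

```text
time_s: 16.3
tcp_pos: [0.6502, -0.1123, 0.0208]
orientation: [-0.0, 1.0, 0.003, -0.0]
wrist_force: [0.7, -0.5, -0.5]
grip_width: 0.0525
finger_force: 27.1
```

{"method": "move_arm", "body": {"motion": "160 0 0 1 0;160 0 0 1 0;160 0 0 0.5 0;160 0 0 0 0;160 0 0 0 0"}}

```text
time_s: 16.8
tcp_pos: [0.6502, -0.1123, 0.0186]
orientation: [0.0, 1.0, 0.003, 0.0]
wrist_force: [-2.1, -0.1, 3.8]
grip_width: 0.0523
finger_force: 28.0
```

{"method": "move_arm", "body": {"motion": "160 0 0 0.5 0;160 0 0 0 0;0 0 0 0 0;0 0 0 0 0;0 0 0 0 0;0 0 0 0 0;0 0 0 0 0;0 0 0 0 0"}}

```text
time_s: 17.6
tcp_pos: [0.6502, -0.1123, 0.0177]
orientation: [-0.0, 1.0, 0.003, -0.0]
wrist_force: [0.1, 0.3, -0.1]
grip_width: 0.0854
finger_force: 0.0
```

{"method": "move_arm", "body": {"motion": "0 0 0 -10 0;0 0 0 -30 0;0 0 0 -40 0;0 0 0 -50 0;0 0 0 -40 0;0 -50 0 0 0;0 -50 0 0 0;0 -50 0 0 0;0 0 50 0 0;0 0 50 0 0;0 0 50 0 0;0 0 50 0 0;0 0 50 0 0;0 0 0 0 0;0 0 0 0 0"}}

```text
time_s: 19.1
tcp_pos: [0.5011, -0.3637, 0.188]
orientation: [-0.0, 1.0, 0.002, 0.0]
wrist_force: [0.8, 0.4, -0.1]
grip_width: 0.0857
finger_force: 0.0
```

```bash
python3 - <<'E'
from h import *
a=snap("top","top8");b=snap("side","side8")
s=bot.get_state();print(s["tcp_pos"],s["wrist_force"],s["finger_force"])
g=cv2.cvtColor(a,cv2.COLOR_RGB2HSV);x0,y0,x1,y1=300,100,365,165
m=np.zeros(g.shape[:2],np.uint8);m[y0:y1,x0:x1]=((g[...,1]<60)&(g[...,2]>75)&(g[...,2]<145))[y0:y1,x0:x1]*255
cs,_=cv2.findContours(m,cv2.RETR_EXTERNAL,cv2.CHAIN_APPROX_NONE);q=max(cs,key=cv2.contourArea);e=cv2.fitEllipse(cv2.convexHull(q))
print("cap top",e,onz("top",[e[0]],.049),"expected px",proj("top",[[.6505,-.112,.049]]))
print("bright floor px left",int(((g[...,1]<60)&(g[...,2]>160))[y0:y1,x0:x1].sum()))
for z in (.049,.057):
  R=np.ptp(proj("top",[[.6505,-.112-.0245,z],[.6505,-.112+.0245,z]])[:,0]);print("dia px",z,R)
# tin on mat
w=(g[...,1]<60)&(g[...,2]>130);m[:]=0;m[195:260,250:310]=w[195:260,250:310]*255
cs,_=cv2.findContours(m,cv2.RETR_EXTERNAL,cv2.CHAIN_APPROX_NONE);e=cv2.fitEllipse(max(cs,key=cv2.contourArea));print("tin",e,onz("top",[e[0]],.094))
h=cv2.cvtColor(b,cv2.COLOR_RGB2GRAY);u=proj("side",[[.6505,-.112,.049],[.6505,-.112,.057]]);print(u)
for r in range(185,222,2):print(r,h[r,214:254:2].tolist())
E
```

```text
[ 0.50159504 -0.36202163  0.1883121 ] [ 0.06626534 -0.08703254 -0.1616738 ] 0.0
cap top ((331.6789245605469, 130.0928497314453), (21.02334976196289, 31.882200241088867), 79.08332061767578) [[ 0.649642   -0.11118964  0.049     ]] expected px [[332.02714524 129.71122305]]
bright floor px left 0
dia px 0.049 21.74725983367074
dia px 0.057 21.94516919698549
tin ((279.1813049316406, 230.2203369140625), (30.22895622253418, 30.813570022583008), 165.28857421875) [[0.42734491 0.01090446 0.094     ]]
[[232.77355327 198.38308068]
 [232.5537352  196.3077506 ]]
185 [123, 121, 127, 126, 130, 137, 133, 136, 135, 130, 134, 132, 122, 151, 155, 128, 117, 134, 201, 201]
187 [120, 126, 126, 125, 136, 134, 135, 136, 132, 131, 138, 136, 135, 129, 112, 113, 111, 170, 204, 205]
189 [121, 127, 124, 130, 136, 133, 136, 134, 131, 136, 140, 136, 139, 133, 128, 124, 122, 146, 205, 204]
191 [126, 125, 126, 134, 134, 134, 136, 131, 133, 140, 139, 138, 138, 130, 127, 126, 126, 119, 166, 202]
193 [127, 125, 129, 134, 131, 134, 132, 128, 135, 138, 128, 130, 135, 128, 128, 125, 128, 119, 110, 134]
195 [126, 125, 131, 
[... 584 characters left out ...]
 131, 49, 21, 22, 24, 43, 81, 88, 76, 68, 69, 65, 58, 21, 23, 23, 32, 99, 105]
209 [134, 113, 25, 21, 23, 25, 75, 79, 72, 74, 69, 69, 66, 53, 17, 21, 22, 29, 98, 110]
211 [136, 109, 22, 21, 22, 22, 62, 71, 77, 72, 71, 68, 57, 26, 19, 22, 21, 19, 75, 108]
213 [138, 109, 19, 20, 20, 22, 22, 53, 70, 71, 60, 38, 23, 22, 26, 21, 16, 16, 37, 71]
215 [138, 115, 27, 16, 16, 19, 20, 24, 41, 47, 25, 23, 22, 21, 20, 14, 14, 36, 55, 42]
217 [135, 129, 76, 23, 13, 15, 17, 19, 20, 19, 19, 18, 16, 14, 13, 14, 37, 100, 74, 40]
219 [133, 130, 129, 88, 27, 19, 16, 12, 13, 12, 14, 13, 17, 16, 28, 57, 124, 132, 72, 40]
221 [132, 129, 128, 122, 106, 70, 52, 28, 26, 25, 25, 29, 43, 69, 123, 131, 132, 130, 85, 40]
```

The cap's top rim is at row 203, as expected for fully seated. It is centred within about 1 mm, and the tin is on the mat.

```bash
python3 -c "
from rig import bot
print(bot.job_done())"
```

```text
the job is handed in; nothing more can be done
None
```

The tin stands on the cork mat and the safety cap lies in the eared rest, fully down by force and camera checks; I handed the job in at about 19 s, and no verdict came back.

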